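# Seat the keyed strainer plate in the brewing bowl

## Task

Push the orange stud with a fingertip to turn the white strainer plate in its steel bowl until the notch in its edge is over the key pin at the red mark, then press the plate down until it is fully home on the pin. Push gently, do not lift the plate, and leave everything else on the bench where it is.

Things in the scene. Friction and masses are not known exactly. Their poses are not given: they have to be found in the camera images.
- bowl: Round steel strainer bowl, fixed to the bench, open on top. Outer diameter 108 mm (foot 132 mm), rim 58 mm above the bench, well 93 mm in diameter. A short spout along its +y reaches 100 mm from the axis, 38 mm high. Its key pin stands in the well on its +x side; a red mark on the rim and down the outside shows where. Origin: on the bowl's axis at the bench, z up.
- plate: White round plate with small black holes, 90 mm in diameter, 8 mm thick, 0.15 to 0.24 kg, lying level and loose in the bowl, its hollow hub over the bowl's fixed 13 mm spindle (0.7 mm play). It turns either way with light friction and stays where left. Its underside starts 48 mm above the bench, 2.5 mm over the pin; home it is at 38 mm. Origin: centre of its underside; notch on its +x, stud on its -x.
- hub_top (a point): Centre of the hub's flat black top, on the plate's axis, 37 mm above the plate's underside. The hub is 24 mm in diameter. Press here to seat the plate.
- gasket (a joint): Black rubber gasket, 72 mm in diameter, under the plate and hidden by it; it slides straight down in the bowl. 0 as at the start, 0.010 m fully down (plate home). It gives way to a push of about 5 N (press with 8 to 20 N on the hub) and stays down when released. Off the notch the pin stops the plate about 6 mm short of home, slightly tilted; it can still be turned then.
- notch (a point): Centre of the notch in the plate's edge, 40 mm from the plate's axis, at its top face. The notch is 12 mm wide, open to the edge and cut through the plate from 33 mm radius outwards.
- stud_top (a point): Centre of the top of the orange stud on the plate: upright, 14 mm in diameter, 16 mm high above the plate's top face, 36 mm from the plate's axis, diametrically opposite the notch. Push its side to turn the plate.
- pin (a point): Top of the bowl's red key pin, 40 mm from the bowl's axis, 45.5 mm above the bench. The pin is 6 mm wide (so the notch may be about 3 mm to either side) and reaches inwards from the well's wall to 37 mm radius. It lies under the plate until the notch uncovers it; the red mark on the rim is straight outward of it.
- clamp_ring: loose dark steel clamp ring lying flat near the bowl, 60 mm outside diameter, 12 mm high; origin under its centre. Not to be disturbed.
- cup: small loose steel cup standing near the bowl, rim diameter 60 mm, 50 mm high; origin under its centre. Not to be disturbed.
- brush: loose blue-handled cleaning brush lying near the bowl, about 180 mm long; its x axis runs along the handle. Not to be disturbed.
- bottle: loose white bottle with blue cap, 64 mm diameter, 170 mm high; origin under its centre. Not to be disturbed.
- jar: loose white jar with green lid, 84 mm diameter, 110 mm high; origin under its centre. Not to be disturbed.
- wrench: loose steel wrench lying flat, 180 mm long; its x axis runs along it. Not to be disturbed.
- mug: loose blue mug, 80 mm diameter, 90 mm high, with a handle; origin under its centre. Not to be disturbed.
Things that resemble listed ones, but are neither listed nor needed, are in the scene too. Leave any pink or purple look-alike of the plate alone. Leave any yellow look-alike of the bowl alone.

How it is judged:
By the outcome, as a careful person would: the job done as asked, in the order asked, and still so for the second after the job is handed in, with the robot touching nothing.
It also fails if it takes over 51 s, if anything falls off the work surface, if the arm or the gripper's body presses on something with over 40 N, if the wrist force passes 120 N, or if a joint passes its speed limit or range.

## Robot

A 7-joint arm with a two-finger parallel gripper is mounted at the origin on the work surface. World frame = base frame: x ahead of the robot, y to its left, z up, the work surface at z = 0. Lengths are in mm, angles in rad, forces in N, time in s.
With the tool pointing down it reaches from about 400 to 875 mm from the base axis. Payload 19.3 kg.
Tool frame: the origin (TCP) lies at the very end of the fingers, on their centre line; the grasp point (between the pads) lies 19 mm behind it (grip_point_offset is the z of the grasp point in the tool frame, in mm); z points along the fingers, y is the line along which they close (so a half turn about z gives the same grasp; the last joint's range is limited). The gripper opens to 85 mm and grips with 20 to 120 N. Pads are 22 mm wide; open, the fingers measure 114 mm over their backs; the gripper's body (76 mm by 85 mm) begins 54 mm behind the grasp point. The pads swing forward as they close: fully open they stand 13 mm farther back than shut.
Start: joints at [-1.321, 0.521, -0.036, 1.599, 0.021, 1.021, -0.113], TCP at [196.504, 593.297, 231.291] pointing down, gripper open.
Joint ranges: [-2.91, 2.91], [-0.3, 2.13], [-1.5, 1.42], [0.17, 2.43], [-1.26, 4.41], [0.16, 1.93], [-2.52, 2.52]. Speed limits (rad/s): [1.89, 1.89, 2.39, 2.39, 3.01, 3.01, 3.01].

## Interface

Orientations are given as a 3x3 rotation matrix whose columns are the frame's x, y, z axes.
In Python, from workcell import movep, movel, goto_joints, open_gripper, clamp, wait, inverse_kinematics, read_state, camera, PlanningError, finish_job, grip_point_offset gives the robot as it stands. Calls block until the motion is done:
- movep(position, orientation): joint-space move of the TCP to a pose.
- movel(position, frame=None, max_speed=150, guard=None): straight line of the TCP; frame=None keeps the orientation; max_speed is the mean speed in mm/s. With guard (N) it stops when the force on the tool has changed by that much, and returns True; else False.
- goto_joints(angles): joint-space move.
- open_gripper() and clamp(): open the fingers fully, or close them until they stop; the grip force is fixed at half the most.
- wait(seconds).
- inverse_kinematics(position, orientation): joint angles nearest the present ones, or None.
- read_state(): the state.
- camera(name): name is "scene" or "side" or "wrist"; returns a dict with "image" (420x560x3 uint8, blue, green, red), "range_z" (420x560 float32, mm along the optical axis (not along the pixel's ray), 0 where there is no reading), "fx", "fy", "cx", "cy" (pixels), "dist_coeffs" ([k1, k2, p1, p2, k3] as OpenCV has them; the pictures are not rectified), "cam_to_world" (4x4, takes a point from camera to world coordinates). Camera axes: x right, y up, looking along -z (the intrinsics and any distortion apply to the point x, -y, -z); pixel columns grow to the right and rows downward; lengths in mm; the calibration is good to about 2 mm. A picture is of the moment at which its call begins.
A pose or a line that the arm cannot do raises PlanningError and nothing moves.
- finish_job(): hands the job in; it is judged then, once.
The state is a dict: "time": time; "qpos": joint angles; "qvel": joint speeds; "joint_efforts": joint torques, N m; "eef_pos": TCP position; "tool_rot": TCP orientation; "ft_force": force on the tool from outside, world axes, zero at the start; "torque": the same for the moment, N m; "finger_gap": finger opening in mm; "gripper_force": force on a finger pad.
Only numpy, scipy, OpenCV 4.12 (cv2) and the standard library are available. Lean on these libraries where they do the work, as an engineer would, in place of code of your own. Each camera call takes 0.05 s, during which the arm holds its last target. There are 200 camera calls.

## Working session

There is one attempt and no reset: what is moved stays moved. The work goes in short steps, each a Python script; the robot and the scene stay as the last script left them, time stands still between calls to the robot, and variables do not carry over. Pictures are saved under pics/ and viewed, at most 10 in all, crops included, and the job is handed in when it is done.

```bash
ls; mkdir -p pics; cat > h.py <<'E'
import numpy as np, cv2
from workcell import *
def pt(c,u,v,z):
    "cast pixel ray onto plane z"
    K=np.array([[c["fx"],0,c["cx"]],[0,c["fy"],c["cy"]],[0,0,1]])
    p=cv2.undistortPoints(np.array([[[u,v]]],float),K,np.array(c["dist_coeffs"],float))[0,0]
    T=np.array(c["cam_to_world"]); d=T[:3,:3]@np.array([p[0],-p[1],-1]); o=T[:3,3]
    return o+d*(z-o[2])/d[2]
E
python3 - <<'E'
from h import *
a=[camera(n) for n in("scene","side")]
for n,c in zip(("scene","side"),a): cv2.imwrite(f"pics/{n}0.png",c["image"]); print(n,np.round(c["cam_to_world"],2).tolist())
s=read_state();print(s["time"],s["tool_rot"],s["finger_gap"])
E
```

```text
pics
scene [[0.76, -0.36, 0.54, 1309.28], [0.65, 0.44, -0.62, -888.34], [-0.01, 0.82, 0.57, 881.18], [0.0, 0.0, 0.0, 1.0]]
side [[0.75, 0.41, -0.52, -147.06], [-0.66, 0.44, -0.61, -801.23], [-0.02, 0.8, 0.6, 877.82], [0.0, 0.0, 0.0, 1.0]]
0.1 [[-9.49308676e-01  3.14345306e-01 -2.59516341e-04]
 [ 3.14345406e-01  9.49308154e-01 -9.97080900e-04]
 [-6.70667218e-05 -1.02811532e-03 -9.99999469e-01]] 85.3755786519072
```

View pics/scene0.png

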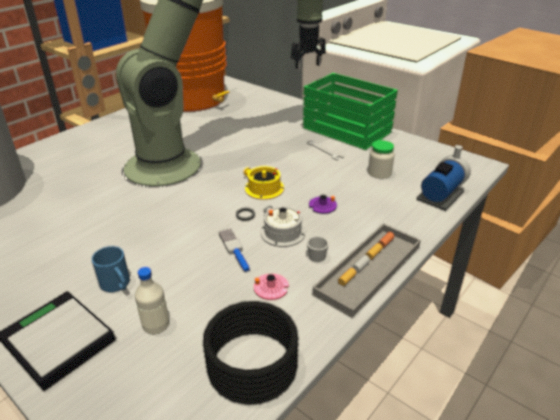

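View pics/side0.png

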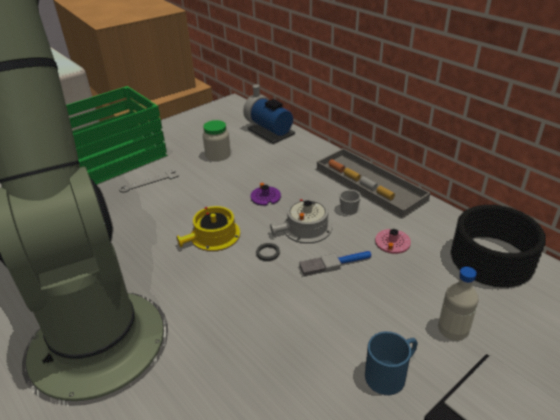

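The scene view shows the white plate in its bowl at about (283,222), with the hub top near (283,211). In the side view it is at (307,215), with the hub top near (308,206). I'll move above it and look with the wrist camera.

```bash
python3 - <<'E'
from h import *
a=camera("scene");b=camera("side")
p=pt(a,283,211,85);q=pt(b,308,205,85);print(p,q)
m=(p+q)/2
R=np.array(read_state()["tool_rot"])
w=camera("wrist");T=np.array(w["cam_to_world"]);print("cam in tool",R.T@(T[:3,3]-read_state()["eef_pos"]))
off=(T[:3,3]-read_state()["eef_pos"])
try: movep([m[0]-off[0],m[1]-off[1],280],R)
except PlanningError as e: print(e)
clamp()
c=camera("wrist");cv2.imwrite("pics/w1.png",c["image"]);print(pt(c,280,210,56),read_state()["time"],read_state()["finger_gap"],read_state()["eef_pos"])
E
```

```text
[591.89835381 -32.02021039  85.        ] [575.90156525 -31.61145957  85.        ]
cam in tool [  77.03513559    0.96914409 -142.9882256 ]
[695.77658087 -64.03665709  56.        ] 3.875 0.021616280984369428 [656.7030514  -57.0729415  279.98702093]
```

View pics/w1.png

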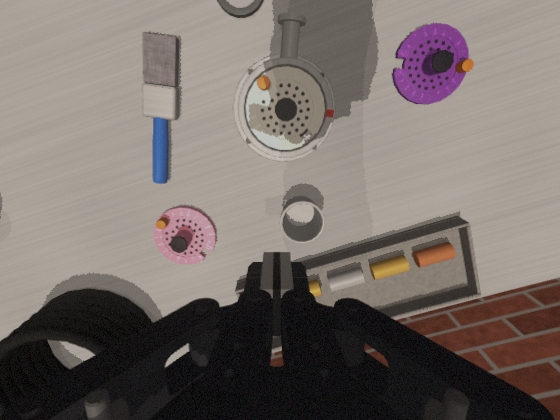

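The wrist view shows the plate with hub (286,109), stud (264,83), red mark (330,113) and spout (290,40). The notch should be opposite the stud, near (308,137). Next I'll measure these points.

```bash
cat >> h.py <<'E'
def blob(c,near,lo,hi,r=60):
    "centroid, area of the HSV-mask component nearest a pixel"
    m=cv2.inRange(cv2.cvtColor(c["image"],cv2.COLOR_BGR2HSV),np.array(lo),np.array(hi))
    n,l,s,ce=cv2.connectedComponentsWithStats(m)
    k=[i for i in range(1,n) if s[i,4]>=8 and np.hypot(*(ce[i]-near))<r]
    return sorted([(np.round(ce[i],1).tolist(),int(s[i,4]),s[i,:4].tolist()) for i in k],key=lambda t:-t[1])
E
python3 - <<'E'
from h import *
c=camera("wrist")
o=blob(c,(264,83),(6,120,120),(22,255,255),25);r=blob(c,(330,113),(0,120,60),(5,255,255),15);k=blob(c,(286,109),(0,0,0),(180,120,60),6)
print(o,r,k)
h=pt(c,*k[0][0],85);s=pt(c,*o[0][0],70);m=pt(c,*r[0][0],57)
print("hub",h,"stud",s,np.linalg.norm((s-h)[:2]),"mark",m,np.linalg.norm((m-h)[:2]))
sp=pt(c,291,25,38);print("spout",sp,np.linalg.norm((sp-h)[:2]))
for n,p in(("stud",s),("mark",m),("spout",sp)): d=p-h;print(n,np.degrees(np.arctan2(d[1],d[0])))
cv2.imwrite("pics/w2.png",cv2.resize(c["image"][30:180,200:370],None,fx=4,fy=4,interpolation=cv2.INTER_CUBIC))
for u,v in((302,220),(160,180),(160,60),(240,0)):print(pt(c,u,v,20))
E
```

```text
[([263.3, 82.3], 132, [258, 76, 12, 14])] [([329.4, 112.9], 51, [326, 110, 8, 7])] [([285.4, 108.9], 363, [275, 98, 22, 23])]
hub [583.16818522 -21.66037415  85.        ] stud [550.2304583  -35.40007918  70.        ] 35.68856048462996 mark [602.97896866  25.34493405  57.        ] 51.009471075264806
spout [501.97194279  12.1728204   38.        ] 87.96314477567513
stud -157.35693945461455
mark 67.14659936554045
spout 157.37927714174876
[730.28906854 -42.60147913  20.        ]
[ 616.51657179 -206.30875579   20.        ]
[ 484.35628759 -144.53514741   20.        ]
[456.8589416  -33.00202043  20.        ]
```

View pics/w2.png

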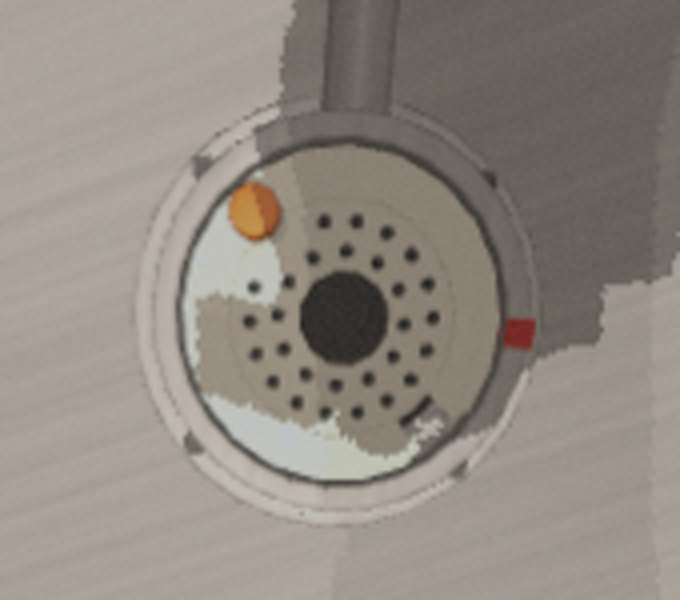

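The geometry is consistent: the stud radius is 35.7, the mark is at 67.1° and the spout at 157.4°. The notch is at 22.6°, so the plate needs +44.5°. I'll push with the closed fingertips, 22 mm side along the tangent, moving on an arc.

```bash
cat >> h.py <<'E'
H=np.array([583.2,-21.7])
def pose(stud_deg,gap,z,rad=40):
    "tool pushing the stud CCW: x opposite the push; gap mm from the stud's side"
    a=np.radians(stud_deg);s=np.array([np.cos(a),np.sin(a)]);t=np.array([-s[1],s[0]])
    p=H+rad*s-t*(18+gap)
    x=np.r_[-t,0];zz=np.array([0,0,-1.])
    return [*p,z],np.column_stack([x,np.cross(zz,x),zz])
def look(name=None):
    c=camera("wrist");return c
E
python3 - <<'E'
from h import *
for a,g in((-157.4,7),(-115,0)): print(a,inverse_kinematics(*pose(a,g,63)))
movep(*pose(-157.4,7,125))
print(movel(pose(-157.4,7,63)[0],max_speed=60,guard=8))
s=read_state();print(s["time"],s["eef_pos"],s["ft_force"])
c=camera("wrist");cv2.imwrite("pics/w3.png",c["image"])
E
```

```text
-157.4 [-0.38499149  0.68195797  0.42249409  1.97278305 -0.48576381  0.58664211
  0.75949605]
-115 [-0.23594986  0.67619115  0.30996384  1.92846477 -0.35061977  0.58927656
  1.43848236]
False
5.925 [536.89130192 -13.97569655  63.32736243] [0.09287145 0.07813177 0.31050359]
```

View pics/w3.png

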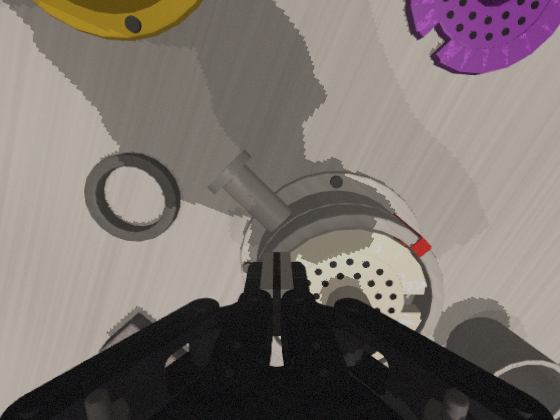

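The fingertips are down beside the stud (which they hide) and touch nothing. The red mark is at (422,247). Now the push along the arc.

```bash
python3 - <<'E'
from h import *
movel(pose(-157.4,1,63)[0],max_speed=30,guard=6)
for a in np.linspace(-152,-115,7):
    p,R=pose(a,0,63); hit=movel(p,R,max_speed=40,guard=12)
    s=read_state();print(round(a,1),hit,round(s["time"],2),np.round(s["ft_force"],1))
    if hit: break
p,R=pose(a,8,63);movel(p,max_speed=40);movel([*p[:2],110],max_speed=100)
# view: camera over the bowl
off=np.array([-.9493,.3143,0])*77
q=[H[0]-off[0],H[1]-off[1],280-75]
R0=np.array([[-.9493,.3143,0],[.3143,.9493,0],[0,0,-1]])
movep(q,R0)
c=camera("wrist");cv2.imwrite("pics/w4.png",c["image"]);print(read_state()["time"])
E
```

```text
-152.0 False 6.6 [-0.5  0.1 -0. ]
-145.8 False 6.87 [-1.   0.2 -0.6]
-139.7 False 7.13 [-0.2  0.6  0.5]
-133.5 False 7.4 [1.7 0.5 0.4]
-127.3 False 7.67 [ 0.4  0.  -0.1]
-121.2 False 7.93 [-0.3 -0.7  0.3]
-115.0 False 8.2 [-0.3 -0.1  0.4]
9.8583
```

View pics/w4.png

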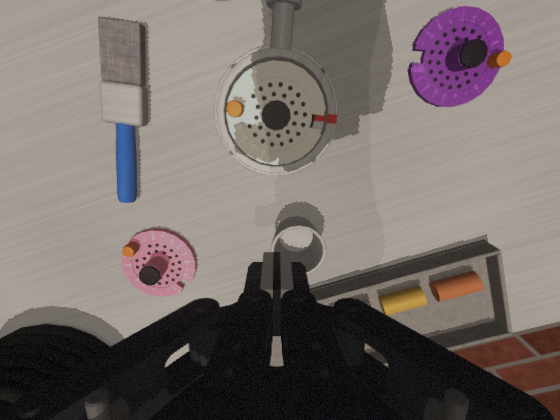

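The stud is now at (235,108), the hub at (276,115), and the red pin shows through the notch at about (320,119). Next I'll measure the remaining error.

```bash
python3 - <<'E'
from h import *
c=camera("wrist")
o=blob(c,(235,108),(6,120,120),(22,255,255),15);r=blob(c,(332,119),(0,120,60),(5,255,255),25);k=blob(c,(276,115),(0,0,0),(180,120,60),6)
print(o,r,k)
h=pt(c,*k[0][0],85);s=pt(c,*o[0][0],70)
ang=lambda p:np.degrees(np.arctan2(*(p-h)[1::-1]))
print("hub",h,"stud",np.linalg.norm((s-h)[:2]),ang(s)+180)
for b in r: m=pt(c,*b[0],57);print("red",np.linalg.norm((m-h)[:2]),ang(m))
cv2.imwrite("pics/w5.png",cv2.resize(c["image"][80:160,270:350],None,fx=7,fy=7,interpolation=cv2.INTER_CUBIC))
E
```

```text
[([234.2, 108.8], 208, [226, 101, 17, 16])] [([331.7, 119.2], 82, [327, 115, 10, 9]), ([319.9, 118.4], 58, [315, 116, 11, 6])] [([275.8, 115.5], 621, [262, 102, 28, 29])]
hub [583.9657236  -21.70308466  85.        ] stud 36.06844896503357 63.1597522136
red 50.68739518413985 67.8275056391051
red 39.95626201762447 67.81658732253501
```

View pics/w5.png

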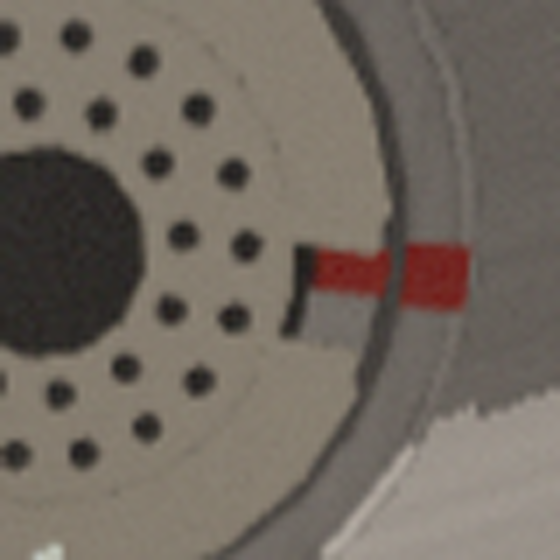

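The pin sits at the CCW edge of the notch, so about 4.6° more is needed. I'll push again and re-measure.

```bash
python3 - <<'E'
from h import *
q0=read_state()["qpos"]
movep(*pose(-115,8,115)); movel(pose(-115,8,63)[0],max_speed=80,guard=8)
movel(pose(-115,1,63)[0],max_speed=30,guard=8)
for a in(-113,-110.4):
    print(movel(*pose(a,0,63),max_speed=30,guard=12))
p,R=pose(a,8,63);movel(p,max_speed=40);movel([*p[:2],115],max_speed=100)
goto_joints(q0)
c=camera("wrist")
o=blob(c,(238,115),(6,120,120),(22,255,255),25);r=blob(c,(332,119),(0,120,60),(5,255,255),25);k=blob(c,(276,115),(0,0,0),(180,120,60),6)
h=pt(c,*k[0][0],85);s=pt(c,*o[0][0],70)
ang=lambda p:np.degrees(np.arctan2(*(p-h)[1::-1]))
print("hub",h,"stud",np.linalg.norm((s-h)[:2]),ang(s)+180)
for b in r: m=pt(c,*b[0],57);print("red",np.linalg.norm((m-h)[:2]),ang(m))
cv2.imwrite("pics/w6.png",cv2.resize(c["image"][80:160,270:350],None,fx=7,fy=7,interpolation=cv2.INTER_CUBIC));print(read_state()["time"])
E
```

```text
False
False
hub [583.93161507 -21.6278953   85.        ] stud 36.03125977149744 67.6106110770519
red 50.562488318482956 67.96146175572466
red 39.59283101576596 67.96498766071494
13.9167
```

View pics/w6.png

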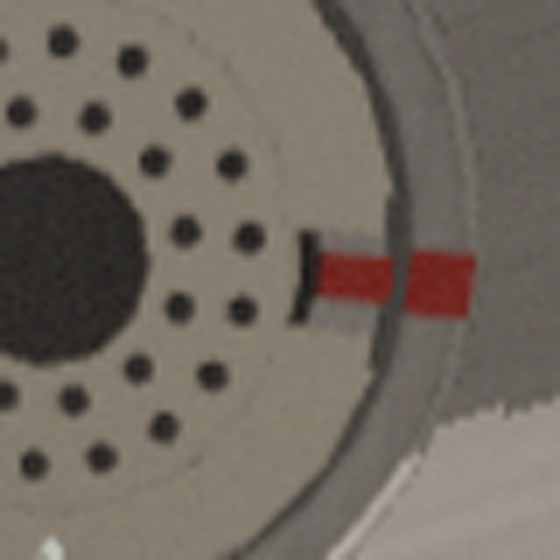

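The pin is centred in the notch: 67.6° against 68.0°. Now I'll press on the hub with a force guard.

```bash
python3 - <<'E'
from h import *
q0=read_state()["qpos"];R=np.array([[-.9493,.3143,0],[.3143,.9493,0],[0,0,-1]])
movep([583.7,-21.7,110],R);movel([583.7,-21.7,90],max_speed=40,guard=8)
print(movel([583.7,-21.7,70],max_speed=8,guard=15));s=read_state();print(s["eef_pos"],s["ft_force"],s["time"])
E
```

```text
True
[583.7348351  -21.67416613  75.10566678] [-1.53335524  1.23735617 10.7461729 ] 16.825
```

The press stopped at z = 75.1 (home is 75). I'll retract and check.

```bash
python3 - <<'E'
from h import *
wait(0.3);s=read_state();print(s["eef_pos"][2],s["ft_force"])
movel([583.7,-21.7,120],max_speed=60)
off=np.array([-.9493,.3143,0])*77
movep([H[0]-off[0],H[1]-off[1],205],np.array([[-.9493,.3143,0],[.3143,.9493,0],[0,0,-1]]))
wait(.3);c=camera("wrist");z=c["range_z"];T=np.array(c["cam_to_world"])
for n,u,v in(("hub",276,115),("plate",276,145),("plate",300,95),("plate",255,130),("rim",276,50)):
    r=np.median(z[v-1:v+2,u-1:u+2]);p=np.array([(u-c["cx"])/c["fx"]*r,-(v-c["cy"])/c["fy"]*r,-r,1]);print(n,np.round((T@p)[:3],1))
cv2.imwrite("pics/w7.png",cv2.resize(c["image"][30:190,200:370],None,fx=3.5,fy=3.5,interpolation=cv2.INTER_CUBIC));print(read_state()["time"])
E
```

```text
75.11575108773694 [-2.1272102  -0.21997027 10.63290014]
hub [584.3 -21.2  75.6]
plate [610.7 -29.9  46.6]
plate [574.6   5.3  46.6]
plate [591.1 -44.5  46.4]
rim [534.2  -4.6  58.3]
18.9083
```

View pics/w7.png

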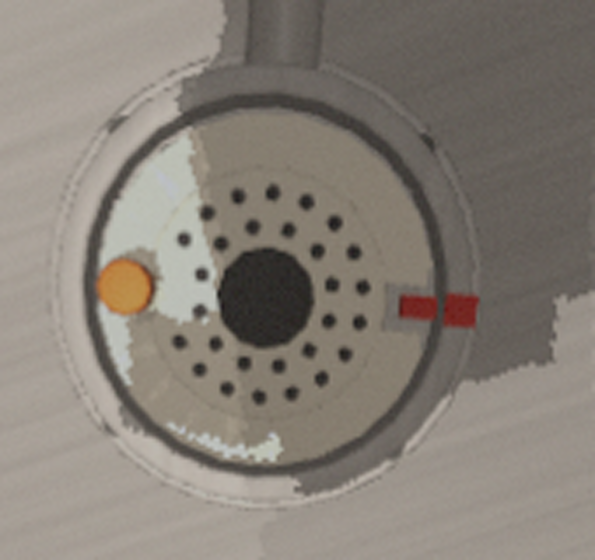

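The plate is level, with its top at 46.6 and the rim reading 58.3, and the pin is up through the notch. One more firm press, still under 20 N, will make sure it is home before I hand in.

```bash
python3 - <<'E'
from h import *
movep([583.7,-21.7,105],np.array([[-.9493,.3143,0],[.3143,.9493,0],[0,0,-1]]))
movel([583.7,-21.7,80],max_speed=40,guard=8)
print(movel([583.7,-21.7,70],max_speed=6,guard=18));wait(.4);s=read_state();print(s["eef_pos"],s["ft_force"])
movel([583.7,-21.7,160],max_speed=80);wait(.5);print(read_state()["time"]);print(finish_job())
E
```

```text
True
[583.67959084 -21.68751034  75.09095638] [-2.54275057 -0.38585422 10.04375919]
23.3167
the job is handed in; nothing more can be done
None
```

The notch is over the pin (within about 0.4°), and the plate is pressed home and level (fingertip stopped at 75.1 mm; home is 75). The job was handed in at 23.3 s with the gripper clear; I took no final photo of the rest of the bench.

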